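# Make up the seasoning caddy

### The arm

A 6-joint arm with a two-finger parallel gripper is mounted at the origin on the work surface. World frame = base frame: x ahead of the robot, y to its left, z up, the work surface at z = 0. Lengths are in m, angles in rad, forces in N, time in s.
With the tool pointing down it reaches from about 0.35 to 0.975 m from the base axis. Payload 17.4 kg.
Tool frame: the origin (TCP) lies at the centre of the arm's flange, where the gripper is bolted on; the fingertips stand 173 mm ahead of it and the grasp point (between the pads) lies 155 mm ahead of it; z points along the fingers, y is the direction in which the jaws open and shut (so a half turn about z gives the same grasp; the last joint's range is limited). The gripper opens to 85 mm and grips with 20 to 120 N. Pads are 22 mm wide; open, the fingers measure 114 mm over their backs; the gripper's body (76 mm by 85 mm) begins 54 mm behind the grasp point. The pads swing forward as they close: fully open they stand 13 mm farther back than shut.
Start: joints at [-1.143, 0.116, 1.442, -0, 1.584, -0.038], TCP at [0.303, -0.603, 0.405] pointing down, gripper open.
Joint ranges: [-2.83, 2.83], [-0.83, 2.19], [0.07, 2.5], [-1.14, 4.28], [0.01, 3], [-2.97, 2.97]. Speed limits (rad/s): [1.89, 1.89, 2.22, 3.14, 3.14, 3.14].

### API

Orientations are given as [roll, pitch, yaw] about the fixed x, y, z axes, in that order (R = Rz(yaw) Ry(pitch) Rx(roll)).
In Python, from station import manip gives the robot as it stands. The module is installed in compiled form; this text tells all that it offers.
- The arm moves only by the tool servo_tool, never from a script. Its argument "rows" is a list of rows, each a list of 7 numbers: the shift along the world's x, y, z in mm, then the turn, a rotation vector about the world's x, y, z in degrees, then the finger opening in mm, from 0 to 85.4. In form: [[tx, ty, tz, ax, ay, az, claw], ...]. A call has 1 to 20 rows; each row shifts and turns the commanded pose from where the row before left it; what a row does not reach is not made up. A row lasts 1/10 s, in which the tool goes at most 50 mm and 8.59 degrees, less where a joint would pass 70% of its speed; a pose out of reach is approached as far as the arm can. A call with a gripper value outside its range is refused whole. The fingers move at their own pace and stop on an object; the grip force is fixed at half the most. Time passes only in rows, so rows that do not move let the fingers close. It gives the time, the measured TCP pose, the force and the opening at its end, in the units of the state.
- manip.state(): the state, without advancing time (a new reading comes with each control period).
- manip.capture(name): name is "scene" or "side" or "wrist"; returns the picture (400x640x3 uint8, red, green, blue); there is no depth.
- manip.camera_params(name): a dict with "fov_y" (degrees; the focal length in pixels is half the picture's height over the tangent of half this angle, whatever the lens; pixels are square), "cx", "cy" (the principal point, pixels), "dist" ([k1, k2, p1, p2, k3] as OpenCV has them; the pictures are not rectified), "eye" and "attitude" of the camera in the world; the wrist camera has in their place "mount" (4x4, takes a point from camera to tool coordinates, whose origin is the TCP and whose axes are the flange's). Camera axes: x right, y up, looking along -z (the intrinsics and any distortion apply to the point x, -y, -z); pixel columns grow to the right and rows downward; lengths in m; the calibration is good to about 2 mm. A picture is of the moment at which its call begins: read the wrist's pose just before it. camera_params takes no time and is no camera call.
- manip.job_done(): hands the job in, once; it reports no verdict.
The state is a dict: "clock": time; "q": joint angles; "joint_vel": joint speeds; "effort": joint torques, N m; "eef_pos": TCP position; "ee_rot": TCP orientation; "force": force on the tool from outside, world axes, zero at the start; "wrist_torque": the same for the moment, N m; "finger_gap": opening from 0.0 (shut) to 1.0 (fully open).
Only numpy, scipy, OpenCV 4.12 (cv2) and the standard library are available. Lean on these libraries where they do the work, as an engineer would, in place of code of your own. Each camera call takes 0.05 s, during which the arm holds its last target.

### The job

Make up the seasoning caddy for service: stand each of the four full-height shaker jars upright, right down on the floor of the caddy pocket made for it (slim round jar in the small round pocket, thick round jar in the big round pocket, square jar in the square pocket, oblong jar in the oblong pocket), and let go of them. The two half-height jars would sink too deep to be lifted out again, so leave those standing where they are on the table.

Things in the scene. Friction and masses are not known exactly. Their poses are not given: they have to be found in the camera images.
- pocket_small_round: Fixed white block 100 x 100 x 48 high with a small round pocket, diameter 60, 40 deep, dark floor. One of four blocks, 104 apart in a square (order varies), in a fixed low dark caddy 224 x 224, walls 36 high, turned with it; underside 6 above the table. Origin: centre of the underside, z up, x and y along its sides; the pocket is centred, floor at z = 8, rim at z = 48 mm.
- pocket_big_round: Fixed white block 100 x 100 x 48 high with a big round pocket, diameter 84, 40 deep, dark floor. One of four blocks, 104 apart in a square (order varies), in a fixed low dark caddy 224 x 224, walls 36 high, turned with it; underside 6 above the table. Origin: centre of the underside, z up, x and y along its sides; the pocket is centred, floor at z = 8, rim at z = 48 mm.
- pocket_square: Fixed white block 100 x 100 x 48 high with a square pocket, 64 x 64, 40 deep, dark floor. One of four blocks, 104 apart in a square (order varies), in a fixed low dark caddy 224 x 224, walls 36 high, turned with it; underside 6 above the table. Origin: centre of the underside, z up, x and y along its sides; the pocket is centred, floor at z = 8, rim at z = 48 mm.
- pocket_oblong: Fixed white block 100 x 100 x 48 high with an oblong pocket, 90 long (along the block's x) by 56 wide (along y), 40 deep, dark floor. One of four blocks, 104 apart in a square (order varies), in a fixed low dark caddy 224 x 224, walls 36 high, turned with it; underside 6 above the table. Origin: centre of the underside, z up, x and y along its sides; the pocket is centred, floor at z = 8, rim at z = 48 mm.
- jar_small_round: Loose white plastic shaker jar with a black sprinkle lid of the same outline and a paper band, slim round, diameter 42, full height 100 mm (lid is the top 16), 0.08 to 0.17 kg, standing upright on the table, any yaw. Origin: centre of the underside, z up.
- jar_big_round: Loose white plastic shaker jar with a black sprinkle lid of the same outline and a paper band, thick round, diameter 62, full height 90 mm (lid is the top 16), 0.14 to 0.28 kg, standing upright on the table, any yaw. Origin: centre of the underside, z up.
- jar_square: Loose white plastic shaker jar with a black sprinkle lid of the same outline and a paper band, square, 44 x 44, full height 96 mm (lid is the top 16), 0.1 to 0.21 kg, standing upright on the table, turned freely. Origin: centre of the underside, z up; x and y along its sides.
- jar_oblong: Loose white plastic shaker jar with a black sprinkle lid of the same outline and a paper band, oblong, 72 x 38, full height 92 mm (lid is the top 16), 0.12 to 0.24 kg, standing upright on the table, turned up to 0.8 rad. Origin: centre of the underside, z up; x along the 72 mm side, y along the 38 mm side.
- short_round: Loose white plastic shaker jar with a black sprinkle lid of the same outline and a paper band, look-alike of the slim round jar but only half its height: diameter 42, 50 mm high, standing upright on the table, any yaw. Origin: centre of the underside, z up. Does not belong in the caddy.
- short_oblong: Loose white plastic shaker jar with a black sprinkle lid of the same outline and a paper band, look-alike of the oblong jar but only half its height: 72 x 38, 48 mm high, standing upright on the table, turned up to 0.8 rad. Origin: centre of the underside, z up; x along the 72 mm side. Does not belong in the caddy.

How it is judged:
By the outcome, as a careful person would: the job done as asked, in the order asked, and still so for the second after the job is handed in, with the robot touching nothing.
It also fails if it takes over 109 s, if anything falls off the work surface, if the arm or the gripper's body presses on something with over 40 N, if the wrist force passes 120 N, or if a joint passes its speed limit or range.

## Working session

There is one attempt and no reset: what is moved stays moved. The work goes in short steps, Python scripts to look and compute and a tool call to move; the robot and the scene stay as the last step left them, time stands still between calls to the robot, and variables do not carry over. Pictures are saved under pics/ and viewed, and the job is handed in when it is done.

Besides the shell and the picture viewer there is one more tool, called by a JSON object that holds its "api" and its "payload", one argument or row to a line. servo_tool: Moves the arm, as the interface text tells. Its arguments: {"type":"object","properties":{"rows":{"type":"array"}},"required":["rows"]}

```bash
mkdir -p pics
python3 - <<'E'
from station import manip
import cv2
print(manip.state())
for n in ["scene","side","wrist"]:
    print(n,manip.camera_params(n))
    im=manip.capture(n); cv2.imwrite(f"pics/{n}0.png",im[:,:,::-1])
E
```

```text
{'clock': 0.0, 'q': array([-1.14278832e+00,  1.16490394e-01,  1.44226981e+00, -3.22041865e-06,
        1.58402142e+00, -3.78265055e-02]), 'joint_vel': array([ 0.00058878,  0.00019725,  0.00061351, -0.00032266, -0.0010859 ,
        0.00058408]), 'effort': array([-3.69319401e-03, -7.31985641e+01, -6.32484412e+01, -2.58381060e-04,
        6.29758491e-03, -1.93007764e-05]), 'eef_pos': array([ 0.30316776, -0.60309619,  0.40395626]), 'ee_rot': array([-3.14040442e+00, -4.17458258e-05,  4.65834443e-01]), 'force': array([-0.57744384, -0.46297288, -1.17424153]), 'wrist_torque': array([-0.07371129, -0.03961887,  0.00907153]), 'finger_gap': 1.0036459168757164}
scene {'fov_y': 44.94313073292862, 'cx': 333.5517124144434, 'cy': 209.52520087134, 'dist': array([-0.08984004,  0.        ,  0.        ,  0.        ,  0.        ]), 'eye': array([1.22573474, 0.39303007, 0.85227346]), 'attitude': array([0.78128433, 0.00387822, 2.05310279])}
side {'fov_y': 51.89484593829825, 'cx': 324.17731980831365, 'cy': 204.91186014370263, 'dist': array([0.00173458, 0.        , 0.        , 0.        , 0.        ]), 'eye': array([0.10445271, 0.53561364, 0.6135125 ]), 'attitude': array([ 0.85377665,  0.01739191, -2.48964901])}
wrist {'fov_y': 68.49578762464463, 'cx': 321.88746686091406, 'cy': 198.7671658059823, 'dist': array([-0.04293715,  0.        ,  0.        ,  0.        ,  0.        ]), 'mount': array([[-2.14301007e-04,  9.58196894e-01,  2.86109537e-01,
         7.22736046e-02],
       [ 9.99999960e-01,  1.51855593e-04,  2.40444415e-04,
        -3.62945353e-04],
       [ 1.86945758e-04,  2.86109577e-01, -9.58196887e-01,
         3.05070058e-02],
       [ 0.00000000e+00,  0.00000000e+00,  0.00000000e+00,
         1.00000000e+00]])}
```

View pics/scene0.png

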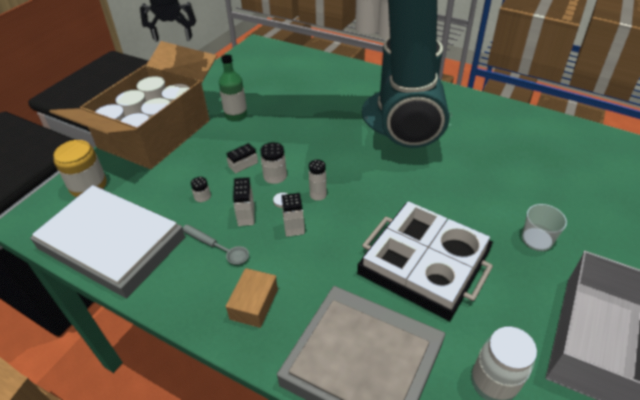

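View pics/side0.png

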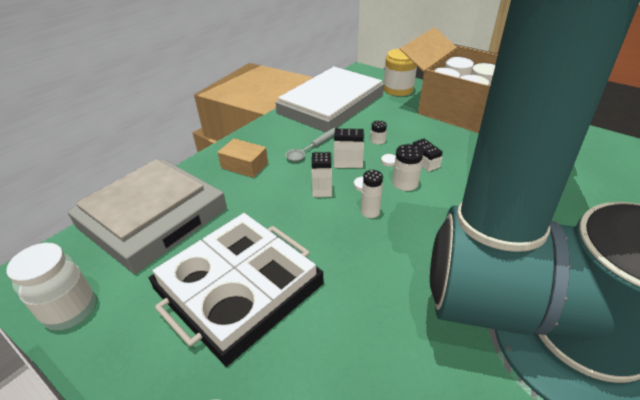

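View pics/wrist0.png

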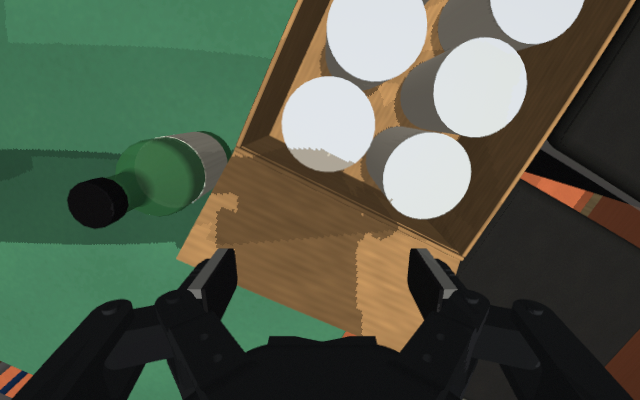

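```bash
cat > h.py <<'E'
import numpy as np,cv2
from scipy.spatial.transform import Rotation as Rn
from station import manip
F=np.diag([1,-1,-1.])
def cam(n,st=None):
    p=manip.camera_params(n); f=200/np.tan(np.radians(p['fov_y']/2))
    K=np.array([[f,0,p['cx']],[0,f,p['cy']],[0,0,1]])
    if 'eye' in p: R=Rn.from_euler('xyz',p['attitude']).as_matrix(); t=np.array(p['eye'])
    else:
        Rt=Rn.from_euler('xyz',st['ee_rot']).as_matrix(); M=p['mount']
        R=Rt@M[:3,:3]; t=Rt@M[:3,3]+st['eef_pos']
    return K,np.array(p['dist']),R@F,t   # cv camera axes in world
def bp(c,uv,z):
    K,d,R,t=c
    u=cv2.undistortPoints(np.array(uv,float).reshape(-1,1,2),K,d).reshape(-1,2)
    r=np.c_[u,np.ones(len(u))]@R.T
    s=(np.broadcast_to(z,len(u))-t[2])/r[:,2]
    return t+r*s[:,None]
def pj(c,X):
    K,d,R,t=c
    rv=cv2.Rodrigues(R.T)[0]
    return cv2.projectPoints(np.array(X,float).reshape(-1,1,3),rv,-R.T@t,K,d)[0].reshape(-1,2)
def snap(n,f):
    st=manip.state(); im=manip.capture(n)[:,:,::-1].copy(); cv2.imwrite(f,im); return st,im
E
python3 - <<'E'
from h import *
s=cam('scene');d=cam('side')
print('scene');
for n,uv,z in [('slim',(317,165),.1),('big',(273,149),.09),('A',(243,185),.094),('B',(292,200),.094),('sr',(200,183),.05),('so',(241,155),.048)]: print(n,bp(s,uv,z).round(3))
print('side')
for n,uv,z in [('slim',(373,178),.1),('big',(408,153),.09),('A',(349,134),.094),('B',(321,159),.094),('sr',(379,126),.05),('so',(427,149),.048)]: print(n,bp(d,uv,z).round(3))
print(bp(s,[(406,204),(491,239),(455,304),(365,258)],.054).round(3))
print(bp(d,[(242,217),(322,272),(224,347),(155,279)],.054).round(3))
a=cv2.imread('pics/scene0.png');b=cv2.imread('pics/side0.png')
cv2.imwrite('pics/c1.png',cv2.resize(a[130:320,180:500],(800,475),interpolation=2))
cv2.imwrite('pics/c2.png',cv2.resize(b[110:360,140:460],(800,600),interpolation=2))
E
```

```text
scene
slim [[ 0.45  -0.061  0.1  ]]
big [[ 0.436 -0.198  0.09 ]]
A [[ 0.587 -0.184  0.094]]
B [[ 0.577 -0.056  0.094]]
sr [[ 0.593 -0.318  0.05 ]]
so [[ 0.453 -0.292  0.048]]
side
slim [[ 0.439 -0.053  0.1  ]]
big [[ 0.432 -0.189  0.09 ]]
A [[ 0.582 -0.173  0.094]]
B [[ 0.572 -0.051  0.094]]
sr [[ 0.581 -0.313  0.05 ]]
so [[ 0.429 -0.29   0.048]]
[[0.431 0.166 0.054]
 [0.447 0.374 0.054]
 [0.647 0.355 0.054]
 [0.623 0.149 0.054]]
[[0.613 0.159 0.054]
 [0.397 0.175 0.054]
 [0.427 0.376 0.054]
 [0.62  0.36  0.054]]
```

View pics/c1.png

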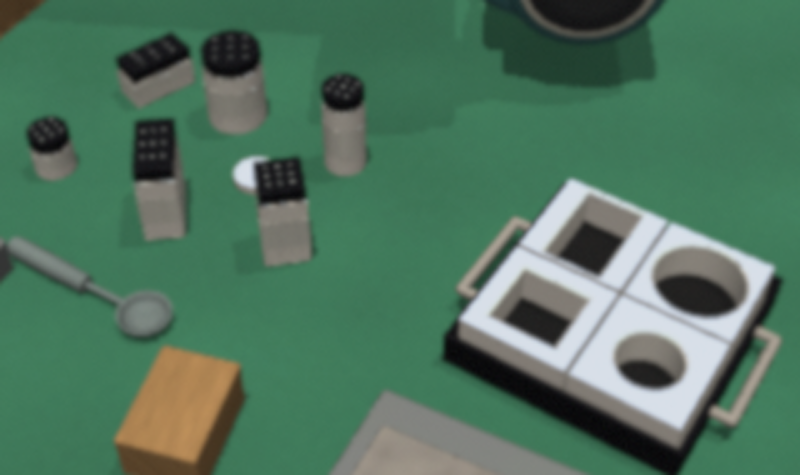

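View pics/c2.png

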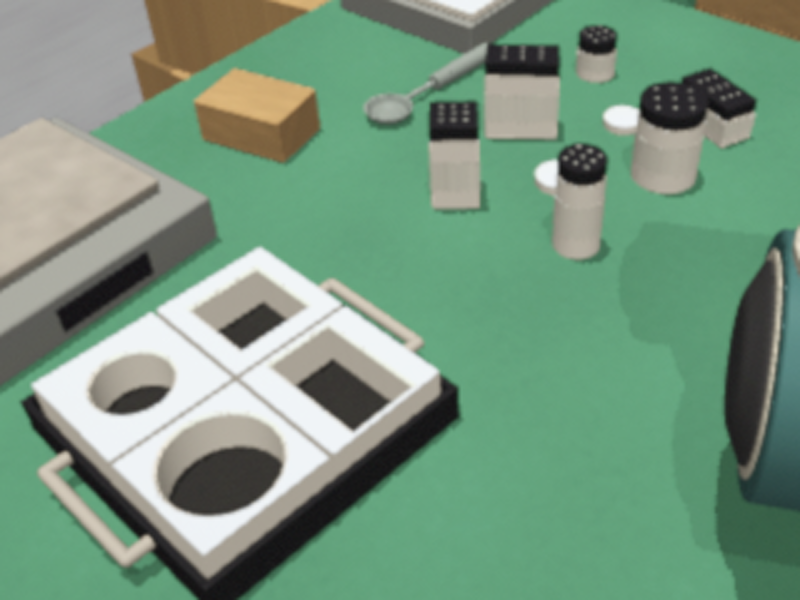

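{"api": "servo_tool", "payload": {
  "rows": [
    [0,0,40,0,0,-6.6,85],
    [10,40,5,0,0,-6.7,85],
    [10,40,0,0,0,-6.7,85],
    [10,40,0,0,0,-6.7,85],
    [10,40,0,0,0,0,85],
    [10,40,0,0,0,0,85],
    [10,40,0,0,0,0,85],
    [10,40,0,0,0,0,85],
    [10,40,0,0,0,0,85],
    [10,40,0,0,0,0,85],
    [10,40,0,0,0,0,85],
    [17,30,0,0,0,0,85],
    [0,0,0,0,0,0,85],
    [0,0,0,0,0,0,85]
  ]
}}

```text
clock: 1.55
eef_pos: [0.4203, -0.1726, 0.4496]
ee_rot: [3.142, 0.0, 0.002]
force: [-0.8, -0.2, -0.9]
finger_gap: 0.995
```

Run:
```python
from h import *
st,im=snap('wrist','pics/w1.png'); np.save('w1.npy',st,allow_pickle=True)
print(st['eef_pos'],st['ee_rot'],st['clock'],st['force'])
```

```text
[ 0.4202966  -0.17263153  0.44958541] [3.14156636e+00 2.15541953e-04 1.60629311e-03] 1.55 [-0.80437121 -0.15109313 -0.93566128]
```

View pics/w1.png

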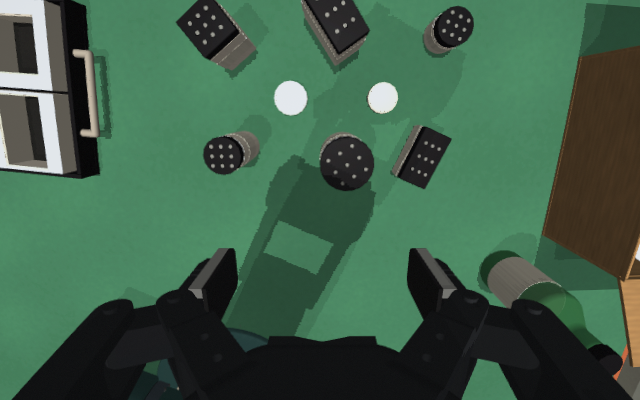

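{"api": "servo_tool", "payload": {
  "rows": [
    [30,10,10,0,0,0,85],
    [40,20,20,0,0,0,85],
    [20,20,20,0,0,0,85],
    [0,0,0,0,0,0,85],
    [0,0,0,0,0,0,85]
  ]
}}

```text
clock: 2.1
eef_pos: [0.5102, -0.124, 0.4993]
ee_rot: [3.142, 0.001, -0.001]
force: [-0.7, 0.3, -0.5]
finger_gap: 0.993
```

Run:
```python
from h import *
st,im=snap('wrist','pics/w2.png'); np.save('w2.npy',st,allow_pickle=True)
print(st['eef_pos'],st['ee_rot'],st['clock'],st['force'])
```

```text
[ 0.5102098  -0.12395459  0.49925426] [ 3.14150050e+00  7.48482371e-04 -5.92952268e-04] 2.1 [-0.69381814  0.2918837  -0.52033455]
```

View pics/w2.png

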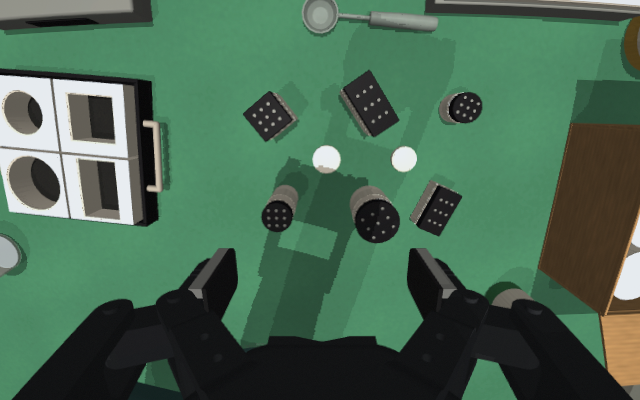

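```bash
cat > fit.py <<'E'
from h import *
from scipy.optimize import minimize
def outline(kind,dim):
    if kind=='r': a=np.linspace(0,2*np.pi,60,endpoint=False); return np.c_[np.cos(a),np.sin(a)]*dim/2
    w,h=dim; return np.array([[w,h],[-w,h],[-w,-h],[w,-h]])/2
S=4
def mask(im):
    m=(im.max(2)<75).astype(np.uint8)*255
    big=cv2.resize(im,None,fx=S,fy=S,interpolation=cv2.INTER_CUBIC)
    m=(big.max(2)<62).astype(np.uint8)
    return cv2.morphologyEx(m,cv2.MORPH_CLOSE,np.ones((13,13),np.uint8))
def fit(c,im,kind,dim,H,x0,lid=.016,pad=45):
    m=mask(im); o=outline(kind,dim)
    ctr=pj(c,[[x0[0],x0[1],H]])[0]
    u0,v0=np.maximum((ctr-pad).astype(int),0)
    sub=m[v0*S:(v0+2*pad)*S,u0*S:(u0+2*pad)*S]
    # component nearest centre
    n,l=cv2.connectedComponents(sub)
    yy,xx=np.nonzero(sub); k=np.argmin((xx/S+u0-ctr[0])**2+(yy/S+v0-ctr[1])**2); sub=(l==l[yy[k],xx[k]]).astype(np.uint8)
    def hull(p):
        cc,ss=np.cos(p[2]),np.sin(p[2]); q=o@np.array([[cc,ss],[-ss,cc]])+p[:2]
        P=np.r_[np.c_[q,np.full(len(q),H)],np.c_[q,np.full(len(q),H-lid)]]
        uv=(pj(c,P)-[u0,v0]+.5)*S-.5
        return cv2.convexHull(uv.astype(np.float32))
    def cost(p):
        im2=np.zeros_like(sub); cv2.fillConvexPoly(im2,np.round(hull(p)*16).astype(np.int32),1,shift=4)
        return float((im2!=sub).sum())/sub.sum()
    best=None
    for th in ([0] if kind=='r' else np.radians(np.arange(0,180,22.5))):
        th+=x0[2]
        D=np.array([[0,0,0],[.008,0,0],[0,.008,0],[0,0,.15]])
        r=minimize(cost,[x0[0],x0[1],th],method='Nelder-Mead',options=dict(initial_simplex=np.array([x0[0],x0[1],th])+D,xatol=1e-5,fatol=1e-5))
        r=minimize(cost,r.x,method='Nelder-Mead',options=dict(initial_simplex=r.x+D*.3))
        if best is None or r.fun<best.fun: best=r
    return best.x,best.fun
J={'slim':('r',.042,.1,(.445,-.057,0)),'big':('r',.062,.09,(.434,-.193,0)),'square':('b',(.044,.044),.096,(.575,-.054,0)),'oblong':('b',(.072,.038),.092,(.585,-.178,0)),'sr':('r',.042,.05,(.587,-.315,0)),'so':('b',(.072,.038),.048,(.44,-.29,0))}
E
python3 - <<'E'
from fit import *
for w in ['w1','w2']:
    st=np.load(w+'.npy',allow_pickle=True).item(); c=cam('wrist',st); im=cv2.imread(f'pics/{w}.png')
    for k,(a,d,H,x0) in J.items():
        x,f=fit(c,im,a,d,H,x0); print(w,k,(x[:2]*1000).round(1),np.degrees(x[2]).round(1),round(f,3))
E
```

```text
w1 slim [445.5 -62.7] 4.5 0.17
w1 big [ 434.  -200.5] 11.9 0.078
w1 square [577.3 -56.1] 38.3 0.117
w1 oblong [ 591.6 -184.9] 213.5 0.08
w1 sr [ 587.8 -324.3] 17.2 0.124
w1 so [ 435.1 -304. ] -24.4 0.067
w2 slim [444.8 -63. ] 4.1 0.1
w2 big [ 433.5 -200.6] 5.6 0.065
w2 square [575.9 -56.3] 37.8 0.131
w2 oblong [ 590.8 -184.9] 34.1 0.042
w2 sr [ 588.1 -324.3] 14.1 0.108
w2 so [ 434.8 -304.2] 154.4 0.088
```

Run:
```python
from h import *
im=cv2.imread('pics/w2.png')
cv2.imwrite('pics/c3.png',cv2.resize(im[60:240,0:180],(600,600),interpolation=2))
```

```text
(no output)
```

View pics/c3.png

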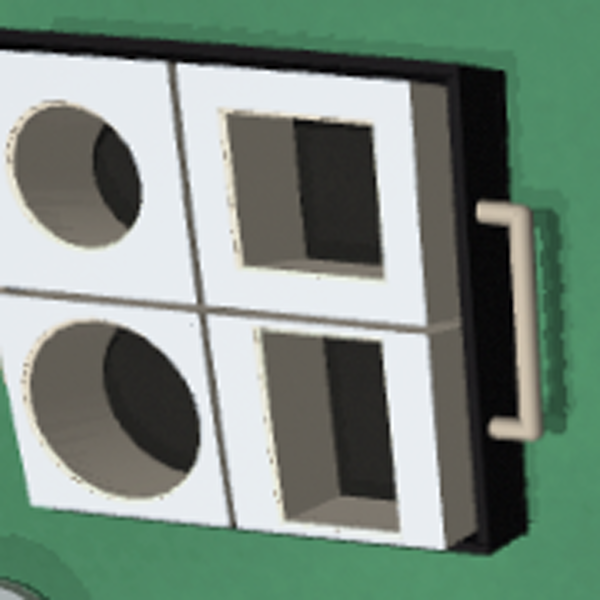

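Run:
```python
from h import *
st=np.load('w2.npy',allow_pickle=True).item(); c=cam('wrist',st)
px=np.array([(410,80),(444,550),(30,505),(172,62),(233,527),(428,328),(202,310)],float)
px=(px+.5)/3.3333-.5+[0,60]
L=np.array([(102,-102),(-102,-102),(-102,102),(102,0),(-102,0),(0,-102),(0,0)],float)
W=bp(c,px,.054)[:,:2]*1000
a=W-W.mean(0);b=L-L.mean(0)
R,s=Rn.align_vectors(np.c_[a,0*a[:,0]],np.c_[b,0*b[:,0]]); R=R.as_matrix()[:2,:2]
t=W.mean(0)-R@L.mean(0); print('yaw',np.degrees(np.arctan2(R[1,0],R[0,0])),'c',t)
print((W-(L@R.T+t)).round(1), 'scale',np.sqrt((a**2).sum()/(b**2).sum()))
for n,l in dict(sq=(52,-52),ob=(-52,-52),sm=(52,52),bg=(-52,52)).items(): print(n,(R@np.array(l)+t).round(1))
```

```text
yaw -6.028886502087003 c [529.42635582 257.96660841]
[[ 0.8 -0.4]
 [-0.5  0.6]
 [-0.5  0.7]
 [ 0.1 -0.3]
 [-0.3  0.2]
 [ 1.  -0.8]
 [-0.6  0. ]] scale 1.0041632093935735
sq [575.7 200.8]
ob [472.3 211.7]
sm [586.6 304.2]
bg [483.2 315.1]
```

{"api": "servo_tool", "payload": {
  "rows": [
    [20,-15,-25,0,0,8.5,85],
    [20,-15,-25,0,0,8.5,85],
    [20,-15,-25,0,0,8.5,85],
    [21,-16,-25,0,0,8.5,85],
    [0,0,-30,0,0,0,85],
    [0,0,0,0,0,0,85],
    [0,0,0,0,0,0,85]
  ]
}}

```text
clock: 2.85
eef_pos: [0.5904, -0.1849, 0.37]
ee_rot: [-3.141, 0.001, 0.591]
force: [0.3, -1.1, 0.5]
finger_gap: 0.995
```

Run:
```python
from fit import *
st,im=snap('wrist','pics/w3.png')
print(st['eef_pos'],np.degrees(st['ee_rot']),st['clock'],st['q'])
c=cam('wrist',st)
for k in ['oblong','square']:
    a,d,H,x0=J[k]; x,f=fit(c,im,a,d,H,{'oblong':(.591,-.185,0),'square':(.576,-.056,0)}[k],pad=80); print(k,(x[:2]*1000).round(1),np.degrees(x[2]).round(1),round(f,3))
```

```text
[ 0.59036776 -0.18485288  0.37002813] [-1.79965468e+02  2.99301978e-02  3.38786384e+01] 2.85 [-3.44664683e-01  5.43763117e-03  1.61318961e+00 -6.32415102e-05
  1.52376049e+00  6.34841013e-01]
oblong [ 590.7 -185. ] 34.0 0.043
square [576.3 -56.4] 37.2 0.146
```

View pics/w3.png

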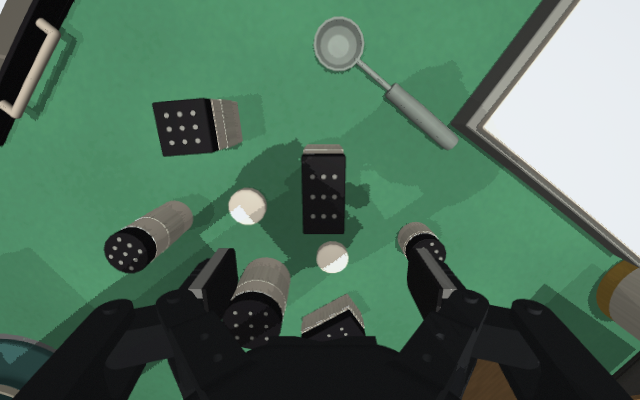

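{"api": "servo_tool", "payload": {
  "rows": [
    [0,0,-30,0,0,0,85],
    [0,0,-30,0,0,0,85],
    [0,0,-30,0,0,0,85],
    [0,0,-30,0,0,0,85],
    [0,0,-25,0,0,0,85],
    [0,0,0,0,0,0,85],
    [0,0,0,0,0,0,20],
    [0,0,0,0,0,0,20],
    [0,0,0,0,0,0,20],
    [0,0,0,0,0,0,20],
    [0,0,0,0,0,0,20],
    [0,0,0,0,0,0,20],
    [0,0,0,0,0,0,20],
    [0,0,0,0,0,0,20]
  ]
}}

```text
clock: 4.3
eef_pos: [0.5915, -0.1842, 0.2266]
ee_rot: [3.14, -0.001, 0.593]
force: [-1.1, -0.2, 8.6]
finger_gap: 0.436
```

{"api": "servo_tool", "payload": {
  "rows": [
    [0,0,20,0,0,0,20],
    [0,0,40,0,0,0,20],
    [0,0,45,0,0,0,20],
    [0,0,40,0,0,0,20],
    [-12,40,0,0,0,-4,20],
    [-12,40,0,0,0,-4,20],
    [-12,40,0,0,0,-4,20],
    [-12,40,0,0,0,-4,20],
    [-12,40,0,0,0,-4,20],
    [-12,40,0,0,0,-4,20],
    [-12,40,0,0,0,-4,20],
    [-12,40,0,0,0,-4,20],
    [-12,40,0,0,0,-4,20],
    [-11,36,0,0,0,-4,20],
    [0,0,0,0,0,0,20],
    [0,0,0,0,0,0,20]
  ]
}}

```text
clock: 5.9
eef_pos: [0.4718, 0.2124, 0.3702]
ee_rot: [-3.141, -0.001, -0.103]
force: [-0.9, -0.1, -1.8]
finger_gap: 0.44
```

Run:
```python
from h import *
st,im=snap('wrist','pics/w4.png'); np.save('w4.npy',st,allow_pickle=True)
print(st['eef_pos'],np.degrees(st['ee_rot']),st['clock'],st['finger_gap'],st['force'])
```

```text
[0.47181854 0.21244976 0.37020771] [-1.79994167e+02 -3.38237136e-02 -5.87738515e+00] 5.9 0.44024454025028337 [-0.883984   -0.09207279 -1.84699049]
```

View pics/w4.png

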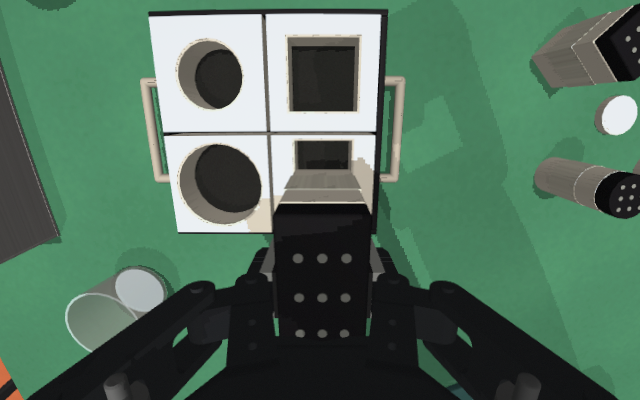

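Run:
```python
from h import *
im=cv2.imread('pics/w4.png')
cv2.imwrite('pics/c4.png',cv2.resize(im[0:240,130:410],(700,600),interpolation=2))
```

```text
(no output)
```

View pics/c4.png

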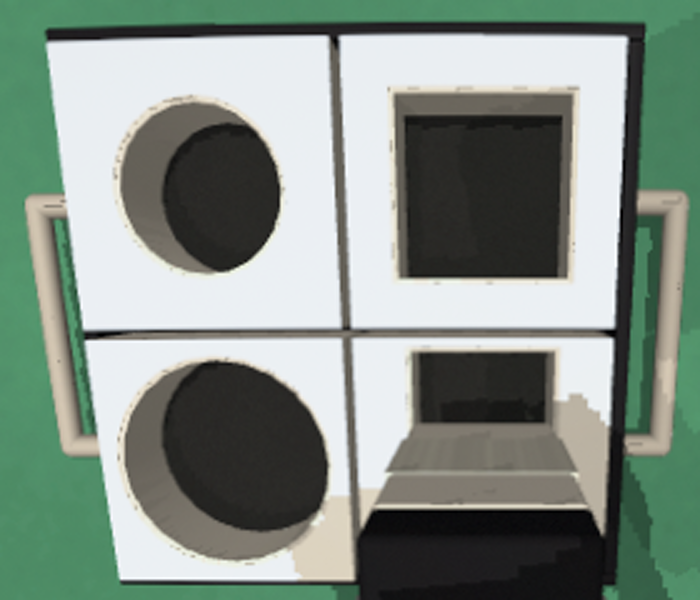

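Run:
```python
from h import *
st=np.load('w4.npy',allow_pickle=True).item(); c=cam('wrist',st)
px=np.array([(47,43),(628,37),(121,579),(347,332),(334,38),(84,334),(616,332)],float)
px=(px+.5)/2.5-.5+[130,0]
L=np.array([(102,102),(102,-102),(-102,102),(0,0),(102,0),(0,102),(0,-102)],float)
W=bp(c,px,.054)[:,:2]*1000
a=W-W.mean(0);b=L-L.mean(0)
R,s=Rn.align_vectors(np.c_[a,0*a[:,0]],np.c_[b,0*b[:,0]]); R=R.as_matrix()[:2,:2]
t=W.mean(0)-R@L.mean(0); print('yaw',np.degrees(np.arctan2(R[1,0],R[0,0])),'c',t)
print((W-(L@R.T+t)).round(1), 'scale',np.sqrt((a**2).sum()/(b**2).sum()))
for n,l in dict(sq=(52,-52),ob=(-52,-52),sm=(52,52),bg=(-52,52)).items(): print(n,(R@np.array(l)+t).round(1))
```

```text
yaw -5.903106886022264 c [529.38423361 257.65488855]
[[-0.3  0.2]
 [-0.4 -0. ]
 [ 0.3 -0.2]
 [ 0.4  0.1]
 [-0.8  0.3]
 [ 0.4  0.3]
 [ 0.4 -0.6]] scale 0.998839504860041
sq [575.8 200.6]
ob [472.3 211.3]
sm [586.5 304. ]
bg [483.  314.7]
```

{"api": "servo_tool", "payload": {
  "rows": [
    [0,0,-30,0,0,0,20],
    [0,0,-30,0,0,0,20],
    [0,0,-25,0,0,0,20],
    [0,0,-20,0,0,0,20],
    [0,0,-15,0,0,0,20],
    [0,0,-8,0,0,0,20],
    [0,0,-2,0,0,0,20],
    [0,0,0,0,0,0,20]
  ]
}}

```text
clock: 6.75
eef_pos: [0.4726, 0.2116, 0.2406]
ee_rot: [-3.141, -0.001, -0.105]
force: [0.6, -0.9, -1.4]
finger_gap: 0.437
```

{"api": "servo_tool", "payload": {
  "rows": [
    [0,0,-1,0,0,0,20],
    [0,0,-1,0,0,0,20],
    [0,0,0,0,0,0,20]
  ]
}}

```text
clock: 7.05
eef_pos: [0.4726, 0.2117, 0.2404]
ee_rot: [-3.141, -0.002, -0.105]
force: [-11.0, -7.6, 23.5]
finger_gap: 0.437
```

{"api": "servo_tool", "payload": {
  "rows": [
    [0,0,1.5,0,0,0,20],
    [0,0,0,0,0,0,70],
    [0,0,0,0,0,0,70],
    [0,0,0,0,0,0,70],
    [0,0,0,0,0,0,70],
    [0,0,0,0,0,0,70],
    [0,0,20,0,0,0,70],
    [0,0,40,0,0,0,70],
    [0,0,40,0,0,0,70],
    [0,0,40,0,0,0,70],
    [0,0,0,0,0,0,70],
    [0,0,0,0,0,0,70]
  ]
}}

```text
clock: 8.25
eef_pos: [0.4722, 0.2119, 0.3798]
ee_rot: [-3.141, -0.001, -0.105]
force: [0.1, 0.4, -0.7]
finger_gap: 0.819
```

Run:
```python
from h import *
st,im=snap('side','pics/s1.png')
cv2.imwrite('pics/s1c.png',cv2.resize(im[110:360,120:440],(800,600),interpolation=2))
print(st['eef_pos'],np.degrees(st['ee_rot']),st['clock'],st['force'],st['finger_gap'])
```

```text
[0.47217395 0.21191417 0.37983959] [-1.79958704e+02 -7.98848649e-02 -6.00828667e+00] 8.25 [ 0.08508694  0.4292995  -0.70157536] 0.8190010968870993
```

View pics/s1c.png

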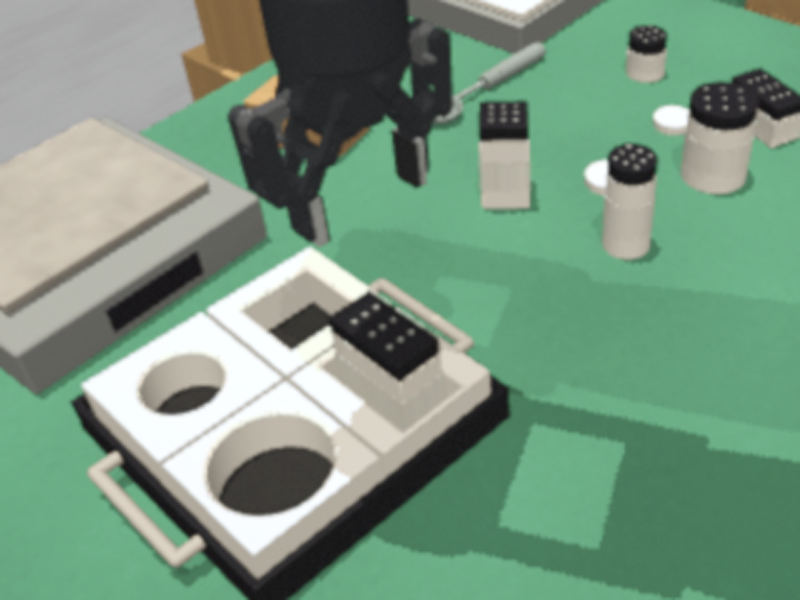

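{"api": "servo_tool", "payload": {
  "rows": [
    [13,-33.5,0,0,0,5.5,85],
    [13,-33.5,0,0,0,5.5,85],
    [13,-33.5,0,0,0,5.5,85],
    [13,-33.5,0,0,0,5.5,85],
    [13,-33.5,0,0,0,5.5,85],
    [13,-33.5,0,0,0,5.5,85],
    [13,-33.5,0,0,0,5.5,85],
    [13,-33.5,0,0,0,5.2,85],
    [0,0,-10,0,0,0,85],
    [0,0,0,0,0,0,85]
  ]
}}

```text
clock: 9.3
eef_pos: [0.576, -0.0566, 0.3661]
ee_rot: [-3.138, 0.003, 0.656]
force: [0.4, 0.2, -0.3]
finger_gap: 0.992
```

Run:
```python
from fit import *
st,im=snap('wrist','pics/w5.png')
print(st['eef_pos'],np.degrees(st['ee_rot']),st['clock'],st['finger_gap'])
c=cam('wrist',st)
a,d,H,x0=J['square']; x,f=fit(c,im,a,d,H,(.576,-.056,0),pad=80); print((x[:2]*1000).round(1),np.degrees(x[2]).round(1),round(f,3))
```

```text
[ 0.57603349 -0.05657156  0.36614653] [-1.79816262e+02  1.65009629e-01  3.75585820e+01] 9.3 0.991886533851455
[575.8 -56.7] 37.7 0.053
```

View pics/w5.png

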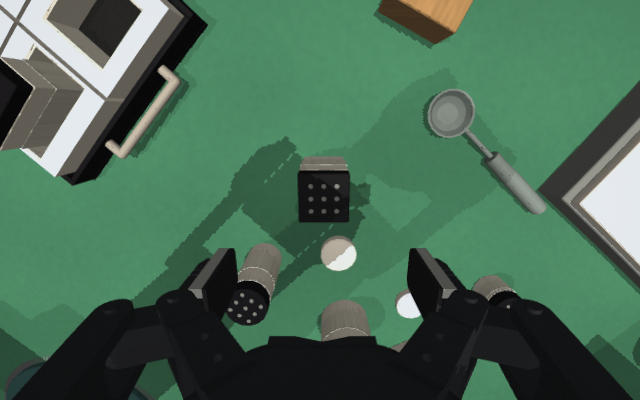

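{"api": "servo_tool", "payload": {
  "rows": [
    [0,0,-30,0,0,0,85],
    [0,0,-30,0,0,0,85],
    [0,0,-30,0,0,0,85],
    [0,0,-30,0,0,0,85],
    [0,0,-22,0,0,0,85],
    [0,0,0,0,0,0,85],
    [0,0,0,0,0,0,25],
    [0,0,0,0,0,0,25],
    [0,0,0,0,0,0,25],
    [0,0,0,0,0,0,25],
    [0,0,0,0,0,0,25],
    [0,0,0,0,0,0,25],
    [0,0,0,0,0,0,25],
    [0,0,0,0,0,0,25]
  ]
}}

```text
clock: 10.75
eef_pos: [0.5765, -0.0561, 0.2289]
ee_rot: [3.14, -0.002, 0.658]
force: [-1.1, 0.3, 6.1]
finger_gap: 0.51
```

{"api": "servo_tool", "payload": {
  "rows": [
    [0,0,20,0,0,0,25],
    [0,0,40,0,0,0,25],
    [0,0,45,0,0,0,25],
    [0,0,40,0,0,0,25],
    [0,32,0,0,0,-5.5,25],
    [0,32,0,0,0,-5.5,25],
    [0,32,0,0,0,-5.5,25],
    [0,32,0,0,0,-5.5,25],
    [0,32,0,0,0,-5.5,25],
    [0,32,0,0,0,-5.5,25],
    [0,32,0,0,0,-5.5,25],
    [0,33,0,0,0,-5.3,25],
    [0,0,0,0,0,0,25],
    [0,0,0,0,0,0,25]
  ]
}}

```text
clock: 12.15
eef_pos: [0.576, 0.2014, 0.3725]
ee_rot: [3.142, -0.0, -0.105]
force: [-0.2, -0.4, -2.1]
finger_gap: 0.503
```

{"api": "servo_tool", "payload": {
  "rows": [
    [0,-0.5,-30,0,0,0,25],
    [0,0,-30,0,0,0,25],
    [0,0,-25,0,0,0,25],
    [0,0,-20,0,0,0,25],
    [0,0,-14,0,0,0,25],
    [0,0,-8,0,0,0,25],
    [0,0,-2,0,0,0,25],
    [0,0,0,0,0,0,25]
  ]
}}

```text
clock: 12.95
eef_pos: [0.5764, 0.2002, 0.2439]
ee_rot: [-3.141, -0.001, -0.107]
force: [-0.1, -0.4, -1.9]
finger_gap: 0.509
```

{"api": "servo_tool", "payload": {
  "rows": [
    [0,0,-1,0,0,0,25],
    [0,0,0,0,0,0,25]
  ]
}}

```text
clock: 13.15
eef_pos: [0.5763, 0.2004, 0.2429]
ee_rot: [-3.141, -0.001, -0.107]
force: [0.6, 0.2, -0.3]
finger_gap: 0.508
```

{"api": "servo_tool", "payload": {
  "rows": [
    [0,0,-0.7,0,0,0,25],
    [0,0,0,0,0,0,74],
    [0,0,0,0,0,0,74],
    [0,0,0,0,0,0,74],
    [0,0,0,0,0,0,74],
    [0,0,0,0,0,0,74],
    [0,0,20,0,0,0,74],
    [0,0,40,0,0,0,74],
    [0,0,40,0,0,0,74],
    [0,0,40,0,0,0,74],
    [0,0,0,0,0,0,74]
  ]
}}

```text
clock: 14.25
eef_pos: [0.5764, 0.2005, 0.3879]
ee_rot: [-3.138, -0.008, -0.107]
force: [0.6, 0.2, -0.3]
finger_gap: 0.863
```

{"api": "servo_tool", "payload": {
  "rows": [
    [-13,-36.5,0,0,0,0,85],
    [-13,-36.5,0,0,0,0,85],
    [-13,-36.5,0,0,0,0,85],
    [-13,-36.5,0,0,0,0,85],
    [-13,-36.5,0,0,0,0,85],
    [-13,-36.5,0,0,0,0,85],
    [-13,-36.5,0,0,0,0,85],
    [-13,-36.5,0,0,0,0,85],
    [-13,-36.5,0,0,0,0,85],
    [-13,-36.5,0,0,0,0,85],
    [-13,-36,0,0,0,0,85],
    [0,0,-10,0,0,0,85],
    [0,0,0,0,0,0,85]
  ]
}}

```text
clock: 15.55
eef_pos: [0.4328, -0.2011, 0.37]
ee_rot: [-3.141, 0.002, -0.109]
force: [-0.0, 0.2, 1.2]
finger_gap: 0.996
```

Run:
```python
from fit import *
st,im=snap('wrist','pics/w6.png')
print(st['eef_pos'],np.degrees(st['ee_rot']),st['clock'],st['finger_gap'])
c=cam('wrist',st)
for k in ['big','slim']:
  try:
    a,d,H,x0=J[k]; x,f=fit(c,im,a,d,H,{'big':(.4335,-.2005,0),'slim':(.445,-.063,0)}[k],pad=70); print(k,(x[:2]*1000).round(1),np.degrees(x[2]).round(1),round(f,3))
  except Exception as e: print(k,e)
```

```text
[ 0.43277323 -0.20108651  0.37001838] [-1.79952106e+02  9.15668399e-02 -6.22125175e+00] 15.55 0.9955500182581257
big [ 434.2 -200.3] 0.0 0.052
slim [445.3 -62. ] 7.9 0.18
```

View pics/w6.png

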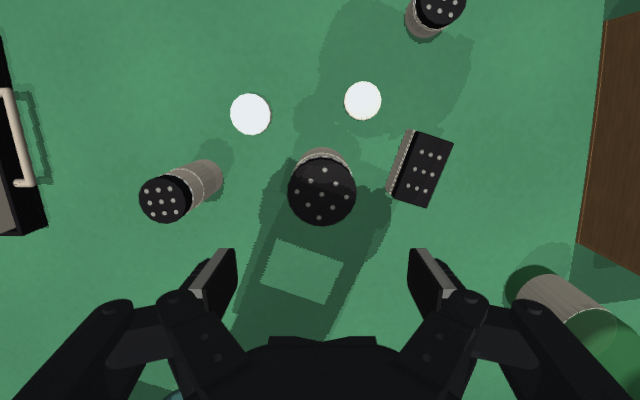

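{"api": "servo_tool", "payload": {
  "rows": [
    [1.2,0.6,-30,0,0,0,85],
    [0,0,-30,0,0,0,85],
    [0,0,-30,0,0,0,85],
    [0,0,-30,0,0,0,85],
    [0,0,-22,0,0,0,85],
    [0,0,0,0,0,0,85],
    [0,0,0,0,0,0,42],
    [0,0,0,0,0,0,42],
    [0,0,0,0,0,0,42],
    [0,0,0,0,0,0,42],
    [0,0,0,0,0,0,42],
    [0,0,0,0,0,0,42],
    [0,0,0,0,0,0,42],
    [0,0,0,0,0,0,42]
  ]
}}

```text
clock: 17.0
eef_pos: [0.4349, -0.2001, 0.2315]
ee_rot: [3.141, -0.003, -0.107]
force: [0.5, 1.8, 8.2]
finger_gap: 0.709
```

{"api": "servo_tool", "payload": {
  "rows": [
    [0,0,20,0,0,0,42],
    [0,0,40,0,0,0,42],
    [0,0,45,0,0,0,42],
    [0,0,40,0,0,0,42],
    [4,40,0,0,0,0,42],
    [4,40,0,0,0,0,42],
    [4,40,0,0,0,0,42],
    [4,40,0,0,0,0,42],
    [4,40,0,0,0,0,42],
    [4,40,0,0,0,0,42],
    [4,40,0,0,0,0,42],
    [4,40,0,0,0,0,42],
    [4,40,0,0,0,0,42],
    [4,40,0,0,0,0,42],
    [4,40,0,0,0,0,42],
    [4,40,0,0,0,0,42],
    [0,35,0,0,0,0,42],
    [0,0,0,0,0,0,42],
    [0,0,0,0,0,0,42]
  ]
}}

```text
clock: 18.9
eef_pos: [0.4821, 0.3156, 0.375]
ee_rot: [3.142, -0.0, -0.105]
force: [0.3, -0.9, -2.3]
finger_gap: 0.707
```

Run:
```python
from h import *
st,im=snap('wrist','pics/w7.png')
print(st['eef_pos'],np.degrees(st['ee_rot']),st['clock'],st['finger_gap'],st['force'])
```

```text
[0.48211128 0.31559518 0.37498957] [ 1.79998633e+02 -1.73654201e-02 -6.02746399e+00] 18.9 0.7073241645766329 [ 0.2750072  -0.93647988 -2.27914285]
```

View pics/w7.png

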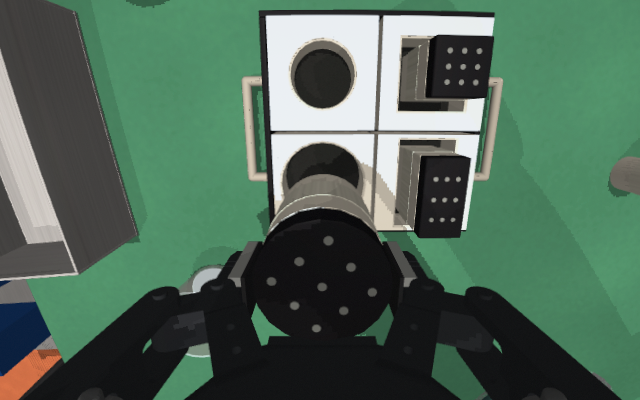

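Run:
```python
from h import *
s=cam('scene');d=cam('side')
print(bp(s,[(539,241),(563,220),(527,215),(523,242)],[0,.07,.07,0]).round(3))
```

```text
[[ 0.348  0.478 -0.   ]
 [ 0.329  0.509  0.07 ]
 [ 0.352  0.431  0.07 ]
 [ 0.368  0.444  0.   ]]
```

{"api": "servo_tool", "payload": {
  "rows": [
    [0.8,-0.8,-30,0,0,0,42],
    [0,0,-30,0,0,0,42],
    [0,0,-25,0,0,0,42],
    [0,0,-20,0,0,0,42],
    [0,0,-14,0,0,0,42],
    [0,0,-8,0,0,0,42],
    [0,0,-1.5,0,0,0,42],
    [0,0,0,0,0,0,42]
  ]
}}

```text
clock: 19.75
eef_pos: [0.4834, 0.3141, 0.2468]
ee_rot: [-3.141, -0.001, -0.107]
force: [0.3, -0.7, -1.1]
finger_gap: 0.709
```

{"api": "servo_tool", "payload": {
  "rows": [
    [0,0,-1,0,0,0,42],
    [0,0,0,0,0,0,42]
  ]
}}

```text
clock: 19.95
eef_pos: [0.4832, 0.3143, 0.2457]
ee_rot: [-3.141, -0.001, -0.107]
force: [-0.4, 0.6, -2.2]
finger_gap: 0.709
```

Release, rise, and move back to the slim jar.

{"api": "servo_tool", "payload": {
  "rows": [
    [0,0,-0.8,0,0,0,42],
    [0,0,0,0,0,0,42],
    [0,0,0,0,0,0,82],
    [0,0,0,0,0,0,82],
    [0,0,0,0,0,0,82],
    [0,0,0,0,0,0,82],
    [0,0,0,0,0,0,82],
    [0,0,20,0,0,0,82],
    [0,0,40,0,0,0,82],
    [0,0,40,0,0,0,82],
    [0,0,40,0,0,0,82],
    [0,0,0,0,0,0,82]
  ]
}}

```text
clock: 21.15
eef_pos: [0.4834, 0.3143, 0.3904]
ee_rot: [-3.137, -0.006, -0.107]
force: [0.3, -0.6, 0.9]
finger_gap: 0.958
```

{"api": "servo_tool", "payload": {
  "rows": [
    [-4,-38,0,0,0,0,85],
    [-4,-38,0,0,0,0,85],
    [-4,-38,0,0,0,0,85],
    [-4,-38,0,0,0,0,85],
    [-4,-38,0,0,0,0,85],
    [-4,-38,0,0,0,0,85],
    [-4,-38,0,0,0,0,85],
    [-4,-38,0,0,0,0,85],
    [-3,-37,0,0,0,0,85],
    [-3,-36,0,0,0,0,85],
    [0,0,0,0,0,0,85],
    [0,0,0,0,0,0,85]
  ]
}}

```text
clock: 22.35
eef_pos: [0.4451, -0.0633, 0.3839]
ee_rot: [-3.141, 0.0, -0.109]
force: [0.6, 0.6, -0.2]
finger_gap: 0.993
```

Run:
```python
from fit import *
st,im=snap('wrist','pics/w8.png')
print(st['eef_pos'],np.degrees(st['ee_rot']),st['clock'],st['finger_gap'])
c=cam('wrist',st)
a,d,H,x0=J['slim']; x,f=fit(c,im,a,d,H,(.445,-.063,0),pad=60); print((x[:2]*1000).round(1),round(f,3))
```

```text
[ 0.44507674 -0.06327697  0.38389801] [-1.79985801e+02  1.42086927e-02 -6.22044598e+00] 22.35 0.9932164062525196
[445.7 -62.7] 0.086
```

View pics/w8.png

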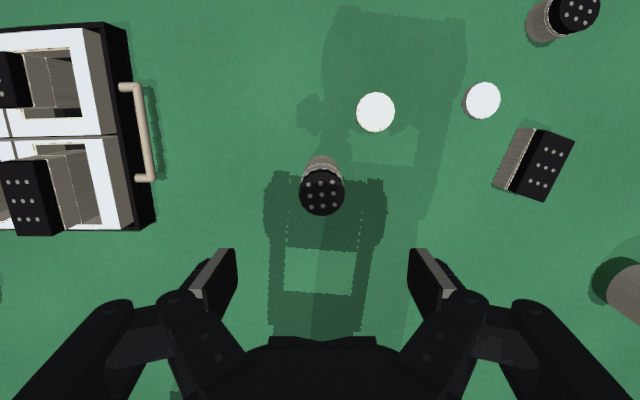

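{"api": "servo_tool", "payload": {
  "rows": [
    [0.5,0.5,-40,0,0,0,85],
    [0,0,-35,0,0,0,85],
    [0,0,-30,0,0,0,85],
    [0,0,-30,0,0,0,85],
    [0,0,-20,0,0,0,85],
    [0,0,0,0,0,0,85],
    [0,0,0,0,0,0,24],
    [0,0,0,0,0,0,24],
    [0,0,0,0,0,0,24],
    [0,0,0,0,0,0,24],
    [0,0,0,0,0,0,24],
    [0,0,0,0,0,0,24],
    [0,0,0,0,0,0,24],
    [0,0,0,0,0,0,24]
  ]
}}

```text
clock: 23.8
eef_pos: [0.446, -0.0623, 0.2307]
ee_rot: [-3.141, -0.002, -0.107]
force: [-1.3, 0.6, 6.2]
finger_gap: 0.475
```

{"api": "servo_tool", "payload": {
  "rows": [
    [0,0,20,0,0,0,24],
    [0,0,40,0,0,0,24],
    [0,0,45,0,0,0,24],
    [0,0,40,0,0,0,24],
    [14,36.5,0,0,0,0,24],
    [14,36.5,0,0,0,0,24],
    [14,36.5,0,0,0,0,24],
    [14,36.5,0,0,0,0,24],
    [14,36.5,0,0,0,0,24],
    [14,36.5,0,0,0,0,24],
    [14,36.5,0,0,0,0,24],
    [14,36.5,0,0,0,0,24],
    [14,36.5,0,0,0,0,24],
    [14.5,37.5,0,0,0,0,24],
    [0,0,0,0,0,0,24],
    [0,0,0,0,0,0,24]
  ]
}}

```text
clock: 25.4
eef_pos: [0.5862, 0.3043, 0.3741]
ee_rot: [3.141, 0.0, -0.106]
force: [-0.4, -0.1, -1.7]
finger_gap: 0.476
```

Run:
```python
from h import *
st,im=snap('wrist','pics/w9.png')
print(st['eef_pos'],np.degrees(st['ee_rot']),st['clock'],st['finger_gap'],st['force'])
```

```text
[0.58617218 0.30428599 0.37405156] [ 1.79976172e+02  2.46994317e-02 -6.04924352e+00] 25.4 0.47554351219418095 [-0.37961411 -0.07587253 -1.73193217]
```

View pics/w9.png

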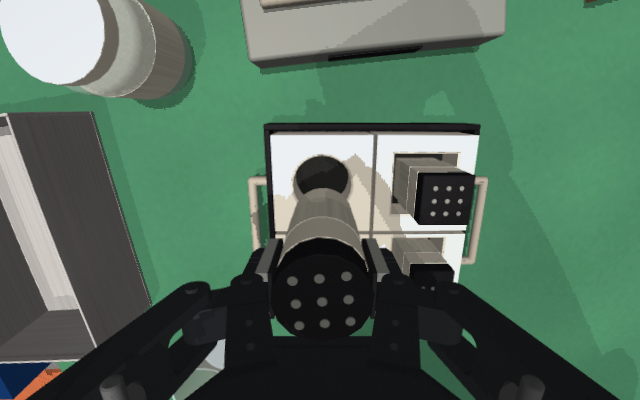

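{"api": "servo_tool", "payload": {
  "rows": [
    [0,0,-30,0,0,0,24],
    [0,0,-30,0,0,0,24],
    [0,0,-25,0,0,0,24],
    [0,0,-20,0,0,0,24],
    [0,0,-14,0,0,0,24],
    [0,0,-7.5,0,0,0,24],
    [0,0,-1.5,0,0,0,24],
    [0,0,0,0,0,0,24]
  ]
}}

```text
clock: 26.25
eef_pos: [0.5863, 0.3036, 0.247]
ee_rot: [-3.141, -0.001, -0.107]
force: [0.4, -0.3, -1.0]
finger_gap: 0.477
```

{"api": "servo_tool", "payload": {
  "rows": [
    [0,0,-1,0,0,0,24],
    [0,0,0,0,0,0,24]
  ]
}}

```text
clock: 26.45
eef_pos: [0.5863, 0.3038, 0.2459]
ee_rot: [-3.141, -0.001, -0.107]
force: [0.3, 0.1, -1.8]
finger_gap: 0.478
```

{"api": "servo_tool", "payload": {
  "rows": [
    [0,0,-1,0,0,0,24],
    [0,0,-0.5,0,0,0,24],
    [0,0,0,0,0,0,24]
  ]
}}

```text
clock: 26.75
eef_pos: [0.5863, 0.3038, 0.2447]
ee_rot: [-3.141, -0.001, -0.107]
force: [-2.4, -2.0, 5.8]
finger_gap: 0.481
```

{"api": "servo_tool", "payload": {
  "rows": [
    [0,0,0,0,0,0,74],
    [0,0,0,0,0,0,74],
    [0,0,0,0,0,0,74],
    [0,0,0,0,0,0,74],
    [0,0,0,0,0,0,74],
    [0,0,20,0,0,0,74],
    [0,0,40,0,0,0,74],
    [0,0,40,0,0,0,74],
    [0,0,40,0,0,0,74],
    [0,0,40,0,0,0,74],
    [-30,-20,20,0,0,0,74],
    [-40,-20,0,0,0,0,74],
    [-40,-20,0,0,0,0,74],
    [-20,0,0,0,0,0,74],
    [0,0,0,0,0,0,74],
    [0,0,0,0,0,0,74]
  ]
}}

```text
clock: 28.35
eef_pos: [0.456, 0.2437, 0.4441]
ee_rot: [-3.141, -0.001, -0.106]
force: [0.0, 0.0, 0.1]
finger_gap: 0.867
```

Run:
```python
from h import *
st,im=snap('wrist','pics/w10.png');np.save('w10.npy',st,allow_pickle=True)
_,i2=snap('side','pics/s2.png')
_,i3=snap('scene','pics/sc2.png')
cv2.imwrite('pics/s2c.png',cv2.resize(i2[110:360,120:440],(800,600),interpolation=2))
print(st['eef_pos'],np.degrees(st['ee_rot']),st['clock'],st['finger_gap'],st['force'])
# predicted lid-top centres if seated
c=cam('wrist',st)
P=[(.5865,.304,.114),(.483,.3147,.104),(.5758,.2006,.110),(.4723,.2113,.106)]
print(pj(c,P).round(0))
```

```text
[0.4560472  0.24368258 0.44410998] [-1.79969646e+02 -5.23038460e-02 -6.09383542e+00] 28.35 0.8669770799748814 [0.00585028 0.01298858 0.10774943]
[[244.  56.]
 [253. 163.]
 [354.  56.]
 [351. 163.]]
```

View pics/w10.png

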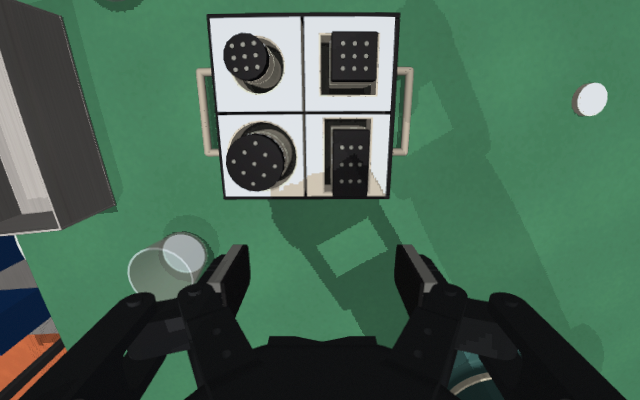

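View pics/s2c.png

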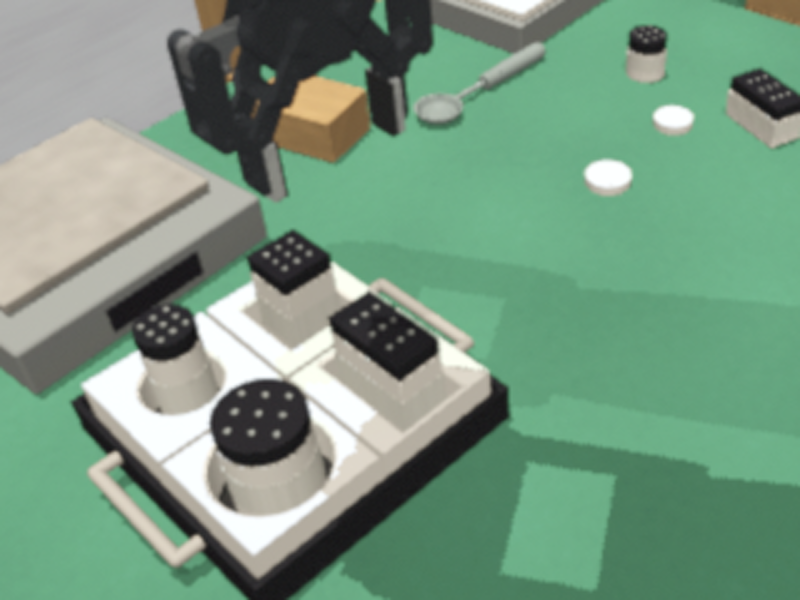

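View pics/sc2.png

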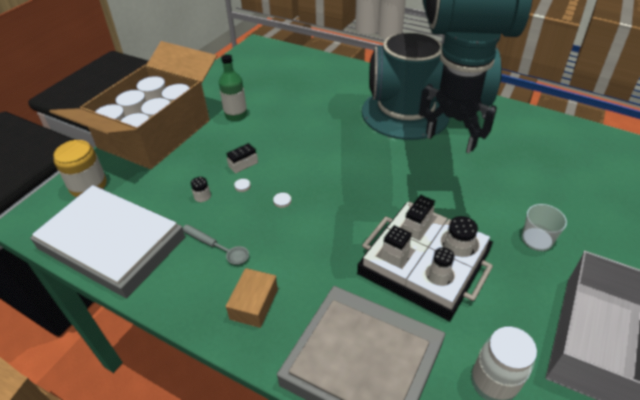

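```bash
python3 -c "
from station import manip
print(manip.job_done(), manip.state()['clock'])"
```

```text
the job is handed in; nothing more can be done
the job is handed in; nothing more can be done
```

All four full-height jars are in their own pockets, upright and released. The two half-height jars were not touched. I handed the job in at about 28.5 s, against the 109 s limit.

**Seating:** Each jar was set down at its grasp height plus the 14 mm floor height. In the last wrist picture the lid tops lie within about 3 px of where fully seated jars should appear. The side and scene pictures show all four upright. The short jars still stand where they were.

**Forces:** The oblong jar touched the floor at about 24 N, and the slim round jar at about 6 N. The square and big round jars showed no clear contact force before release, so they may have dropped up to about 1 mm. The arm was clear of everything at the end, with the force reading near zero.

**Disagreement:** My rough positions from the fixed cameras differed by about 10 to 20 mm, up to 30 mm at one caddy corner. I used the wrist-camera measurements instead, which agreed with each other to about 1.5 mm.

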